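Snap the foot piece into a stand leg

TASK

Fit the loose foot piece into the square leg sleeve that is clamped on the bench: pinch its spring button flush and slide the piece into the open mouth of the sleeve, button towards the side with the holes, until the button is caught under the edge; then let go of it and push the piece on until the button pops out through the first hole, and leave it locked there. The sleeve is clamped further in or out each time, so go by feel and do not force anything (never push harder than 40 N); leave the mug, tape measure, tube clamp and ferrule where they are.

Things in the scene. Friction and masses are not known exactly. Their poses are not given: they have to be found in the camera images.
- foot_piece: Loose foot piece of the stand leg: plain steel square tube 26 x 26 mm, 201 mm long, 0.2 to 0.4 kg, lying on the bench. Origin on the tube's axis at the button (13 mm above the bench). +x runs along the tube to the black nose that goes in first (end at x = +76 mm, last 9 mm tapered to 18 mm); the other end is a rubber plug (end face at x = -125 mm). +y is the side with the button.
- button (a joint): Spring button of the foot piece: plain steel flat-topped pin, 12 mm across, on the tube's +y face. 0 = fully out (6 mm proud), 0.006 = flush, in metres. The spring gives about 2 N when out, 5.5 N when flush. Its sides are straight: at the mouth of the sleeve it does not ride in by itself but must be pressed flush.
- sleeve_axis (a point): Point on the sleeve's axis in the front face of the front clamp, 70 mm above the bench; fixed to the clamp. +x is the direction in which the foot piece goes in (level), +y the side with the row of holes. The mouth lies 52 to 100 mm before this point (x = -100 to -52 mm), differently each time and not measured: find it by touch or sight. Sleeve: square tube 34.5 mm outside, 28.5 inside.
- clamp_base: The fixed fixture that holds the sleeve: dark steel plate 200 x 110 x 8 mm with two aluminium saddle clamps. Origin on the bench, 69 mm in +x from point sleeve_axis, same axes.
- mug: Bystander: pale grey mug, 72 x 101 x 92 mm, origin under its centre. Leave alone.
- tape_measure: Bystander: yellow tape measure, 72 x 79 x 36 mm, origin under its centre. Leave alone.
- clamp_ring: Bystander: steel tube clamp lying flat, 54 x 73 x 14 mm, origin under its centre. Leave alone.
- ferrule: Bystander: steel ferrule standing on its flange, 44 x 44 x 55 mm, origin under its centre. Leave alone.
- button_seat (a point): Centre of the button on the +y face of the foot piece (axes as the foot piece's). Fingers that cover all of the button meet the sleeve's rim before it is under the edge; press only its rear (-x) half, so that the bare front half goes under. With 4 mm or more of it under the edge it stays in when let go.
- clamp_front (a point): Top of the front clamp's front face, 99 mm above the bench (bolt heads 7 mm higher; clamp 74 mm wide). The sleeve's first hole (15.5 mm) is centred 38 mm inside its square-edged mouth, the next ones 60 mm apart behind. The button drags with a few N; once popped out, the piece stops dead at the hole's edge. Let go half in, the piece droops up to 2 degrees: hold it level while pushing, or it wedges.

How it is judged (in metres and radians):
On the way, in this order (a step that is already met when the one before it is completed fails the run):
1. the nose is in the sleeve, in line with it, the button still before the mouth (x of foot_piece in the frame of sleeve_axis between -0.126 and -0.102 m and y of foot_piece in the frame of sleeve_axis between -0.006 and 0.006 m and z of foot_piece in the frame of sleeve_axis between -0.006 and 0.006 m and angle between the x axis of foot_piece and the x axis of sleeve_axis, either way round below 0.06 rad), for 0.1 s.
2. the piece slides on in line with the sleeve, its button pressed in (x of foot_piece in the frame of sleeve_axis between -0.1 and -0.012 m and y of foot_piece in the frame of sleeve_axis between -0.006 and 0.006 m and z of foot_piece in the frame of sleeve_axis between -0.006 and 0.006 m and angle between the x axis of foot_piece and the x axis of sleeve_axis, either way round below 0.06 rad and value of joint button above 0.002 m), for 0.1 s.
At the end, for the whole second after the job is handed in: The foot piece sits in the sleeve, in line with it (4 mm, 0.06 rad), with its button sprung fully out (within 1.2 mm) through the first hole, at rest (value of joint button below 0.0012 m and x of foot_piece in the frame of sleeve_axis between -0.0655 and -0.0105 m and y of foot_piece in the frame of sleeve_axis between -0.004 and 0.004 m and z of foot_piece in the frame of sleeve_axis between -0.004 and 0.004 m and angle between the x axis of foot_piece and the x axis of sleeve_axis, either way round below 0.06 rad and angle between the y axis of foot_piece and the y axis of sleeve_axis, either way round below 0.1 rad and linear speed of foot_piece below 0.01 m/s); the robot touches nothing.
It fails at once if the foot piece is forced against the sleeve or its clamps with more than 40 N (contact force between foot_piece and clamp_base above 40 N).
It fails at once if the robot pushes on the sleeve or its clamps with more than 40 N (contact force between any of the fingers, the arm and clamp_base above 40 N).
It fails at once if a bystander is moved by more than 20 mm (distance of any of mug, tape_measure, clamp_ring, ferrule from where it was at the start of the episode above 0.02 m).
It also fails if it takes over 58 s, if anything falls off the work surface, if the arm or the gripper's body presses on something with over 40 N, if the wrist force passes 120 N, or if a joint passes its speed limit or range.

ROBOT

A 6-joint arm with a two-finger parallel gripper is mounted at the origin on a cart in front of the work surface, level with it; the furniture and walls round the work are solid. World frame = base frame: x ahead of the robot, y to its left, z up, the work surface at z = 0. Lengths are in mm, angles in rad, forces in N, time in s.
With the tool pointing down it reaches from about 300 to 775 mm from the base axis. Payload 14.6 kg.
Tool frame: the origin (TCP) lies at the centre of the arm's flange, where the gripper is bolted on; the fingertips stand 199 mm ahead of it and the grasp point (between the pads) lies 180 mm ahead of it; z points along the fingers, y is the line along which they close (so a half turn about z gives the same grasp; the last joint's range is limited). The gripper opens to 94 mm and grips with 3 to 60 N. Pads are 16 mm wide; open, the fingers measure 119 mm over their backs; the gripper's body (75 mm by 177 mm) begins 78 mm behind the grasp point.
Start: joints at [-1.333, 0.3, 1.521, -0, 1.321, -0.067], TCP at [165.05, -524.642, 404.646] pointing down, gripper open.
Joint ranges: [-3.03, 3.03], [-0.79, 2.21], [0.23, 2.52], [-1.04, 4.18], [0, 3.07], [-2.55, 2.55]. Speed limits (rad/s): [2.22, 2.22, 2.57, 3.14, 3.14, 3.14].

INTERFACE

Orientations are given as [roll, pitch, yaw] about the fixed x, y, z axes, in that order (R = Rz(yaw) Ry(pitch) Rx(roll)).
In Python, from station import arm gives the robot as it stands. The module is installed in compiled form; this text tells all that it offers.
- The arm moves only by the tool arm_command, never from a script. Its argument "rows" is a list of rows, each an object with "travel": the shift along the world's x, y, z as a fraction of full scale, a list of three; "turn": the turn, a rotation vector about the world's x, y, z as a fraction of full scale, a list of three; "hand": the finger opening in mm, from 0 to 94. A call has exactly 8 rows; each row is the pose to reach, as a shift and turn from the pose commanded when the call began, turning the shorter way round; what a row does not reach only later rows make up. Full scale, the value 1, is 150 mm for a shift and 2 pi rad for a turn. A row lasts 1/8 s, in which the tool goes at most 62.5 mm and 10.7 degrees, less where a joint would pass 70% of its speed; a pose out of reach is approached as far as the arm can. A call with a number of a shift or a turn outside -1 to 1 is refused whole. A call with a gripper value outside its range is refused whole. The fingers move at their own pace and stop on an object; "force" is the grip in N (left out, the last holds). Time passes only in rows, so rows that repeat a pose let the fingers close, or fill a call up. It gives the time, the measured TCP pose, the force, the opening and the grip force at its end, in the units of the state.
- arm.state(): the state, without advancing time (a new reading comes with each control period).
- arm.read_camera(name): name is "scene" or "top"; returns a dict with "image" (420x560x3 uint8, blue, green, red), "camera_matrix" (3x3 intrinsics, pixels), "dist_coeffs" ([k1, k2, p1, p2, k3] as OpenCV has them; the pictures are not rectified), "origin" and "rotation" of the camera in the world. Camera axes: x right, y down, z forward; pixel columns grow to the right and rows downward; lengths in mm; the calibration is good to about 2 mm. A picture is of the moment at which its call begins. There is no depth.
- arm.job_done(): hands the job in; it is judged then, once.
The state is a dict: "t": time; "joint_positions": joint angles; "dq": joint speeds; "joint_torque": joint torques, N m; "tool_pos": TCP position; "tool_rot": TCP orientation; "wrist_force": force on the tool from outside, world axes, zero at the start; "moment": the same for the moment, N m; "width": finger opening in mm; "grip_force": force on a finger pad.
Only numpy, scipy, OpenCV 4.12 (cv2) and the standard library are available. Lean on these libraries where they do the work, as an engineer would, in place of code of your own. Each camera call takes 0.05 s, during which the arm holds its last target. There are 200 camera calls.

## Working session

There is one attempt and no reset: what is moved stays moved. The work goes in short steps, Python scripts to look and compute and a tool call to move; the robot and the scene stay as the last step left them, time stands still between calls to the robot, and variables do not carry over. Pictures are saved under pics/ and viewed, at most 10 in all, crops included, and the job is handed in when it is done.

Besides the shell and the picture viewer there is one more tool, called after "Request:" as name([rows], argument=value, ...), one row to a line, values as JSON. arm_command: Moves the arm, as the interface text tells. Shift numbers are shares of 150 mm and turn numbers shares of 2 pi rad, none past 1 either way. Its arguments: {"type":"object","properties":{"rows":{"type":"array"},"force":{"type":"number"}},"required":["rows"]}

```bash
mkdir -p pics; cat > h.py <<'E'
import numpy as np, cv2
from station import arm
def grab(n,f=None):
    c=arm.read_camera(n)
    if f: cv2.imwrite('pics/'+f,c['image'])
    return c
def ray(c,px):
    p=cv2.undistortPoints(np.array([[px]],float),np.array(c['camera_matrix']),np.array(c['dist_coeffs']))[0,0]
    d=np.array(c['rotation'])@np.array([p[0],p[1],1.]); return np.array(c['origin'],float),d
def onz(c,px,z):
    o,d=ray(c,px); return o+d*(z-o[2])/d[2]
def tri(c1,p1,c2,p2):
    o1,d1=ray(c1,p1);o2,d2=ray(c2,p2)
    s=np.linalg.lstsq(np.c_[d1,-d2],o2-o1,rcond=None)[0]
    a=o1+s[0]*d1;b=o2+s[1]*d2
    return (a+b)/2,np.linalg.norm(a-b)
def proj(c,P):
    R=np.array(c['rotation']);o=np.array(c['origin'])
    q=(np.array(P,float).reshape(-1,3)-o)@R
    return cv2.projectPoints(q,np.zeros(3),np.zeros(3),np.array(c['camera_matrix']),np.array(c['dist_coeffs']))[0][:,0]
E
python3 - <<'E'
from h import *
for n in('scene','top'):
    c=grab(n,n+'0.png');print(n,c['origin'],c['rotation'],c['camera_matrix'])
print(arm.state())
E
```

```text
scene [-350.36549581  569.43944569  714.26738545] [-2.11955358  0.02487187 -2.06279692] [[496.16598731   0.         279.26709639]
 [  0.         496.16598731 205.8552106 ]
 [  0.           0.           1.        ]]
top [428.18882525  92.36106692 937.60994046] [-2.961844    0.00554356 -1.58233805] [[425.82340701   0.         285.67071445]
 [  0.         425.82340701 211.02264831]
 [  0.           0.           1.        ]]
{'t': 0.1, 'joint_positions': array([-1.33260346e+00,  3.00402661e-01,  1.52150771e+00, -5.58889140e-06,
        1.32069172e+00, -6.66069982e-02]), 'dq': array([ 0.00022422, -0.00215497, -0.00178408, -0.00017674, -0.00010048,
        0.00067993]), 'joint_torque': array([ 4.36982969e-03, -5.32633102e+01, -3.53280187e+01,  7.10854121e-02,
        2.34783569e-02, -7.55443648e-05]), 'tool_pos': array([ 165.04270115, -524.62339924,  404.15480462]), 'tool_rot': array([-3.14058510e+00, -6.17840304e-05,  3.04801216e-01]), 'wrist_force': array([-0.87994127, -0.28378753,  0.2921557 ]), 'moment': array([-0.01544139, -0.01240709, -0.00597736]), 'grip_force': 0.0, 'width': 93.96905885930074}
```

View pics/scene0.png

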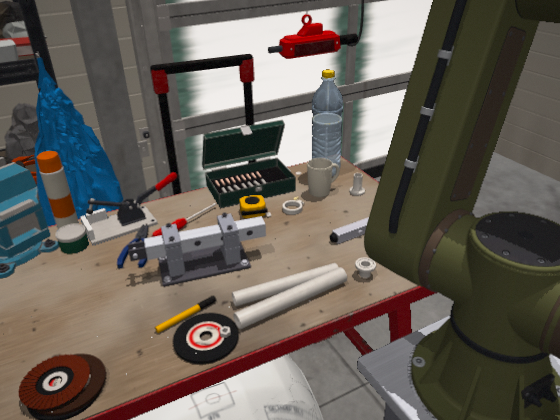

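View pics/top0.png

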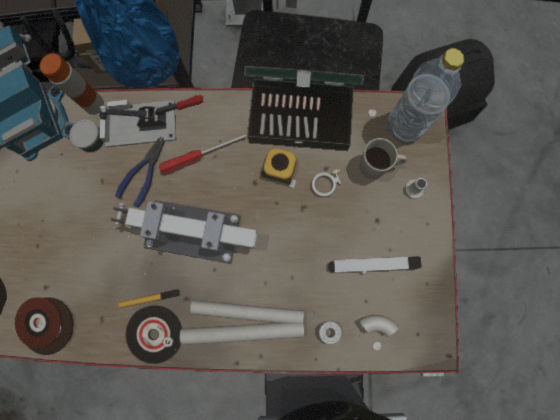

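```bash
sed -i 's/np.array(c\[.rotation.\])/Rm(c)/; s/R=np.array(c\[.rotation.\])/R=Rm(c)/' h.py; sed -i '3i from scipy.spatial.transform import Rotation as Ro\ndef Rm(c): return Ro.from_euler("xyz",c["rotation"]).as_matrix()' h.py
python3 - <<'E'
from h import *
t=cv2.imread('pics/top0.png');s=cv2.imread('pics/scene0.png')
a=cv2.resize(t[195:285,105:265],(800,450),interpolation=cv2.INTER_CUBIC)
b=cv2.resize(t[250:280,320:430],(800,218),interpolation=cv2.INTER_CUBIC)[:150]
cv2.imwrite('pics/c1.png',np.vstack([a,b]))
a=cv2.resize(s[200:290,130:280],(800,480),interpolation=cv2.INTER_CUBIC)
cv2.imwrite('pics/c2.png',a)
ct=arm.read_camera('top')
g=cv2.cvtColor(t,cv2.COLOR_BGR2HSV)
def blob(lo,roi,tag):
    x0,y0,x1,y1=roi
    m=((g[...,2]>lo)&(g[...,1]<45)).astype(np.uint8)[y0:y1,x0:x1]
    cs,_=cv2.findContours(m,0,1)
    k=max(cs,key=cv2.contourArea)+np.array([x0,y0]); r=cv2.minAreaRect(k)
    print(tag,r,cv2.boxPoints(r).tolist()); return r
blob(150,(320,250,430,282),'piece'); blob(150,(110,195,262,262),'sleeve')
for p in [(328,267),(421,263),(375,265)]: print(p,onz(ct,p,26))
for p in [(255,238),(130,213)]: print(p,onz(ct,p,87))
E
```

```text
piece ((370.863525390625, 264.4283142089844), (12.609773635864258, 72.23979949951172), 87.45519256591797) [[334.4992980957031, 259.7333984375], [406.6678771972656, 256.52587890625], [407.2277526855469, 269.12322998046875], [335.0591735839844, 272.33074951171875]]
sleeve ((182.36073303222656, 225.62249755859375), (43.21461868286133, 15.698607444763184), 10.007979393005371) [[159.71812438964844, 229.59732055664062], [162.44630432128906, 214.13760375976562], [205.0033416748047, 221.64767456054688], [202.27516174316406, 237.10739135742188]]
(328, 267) [471.50827054   6.69363226  26.        ]
(421, 263) [ 476.27530595 -195.08243296   26.        ]
(375, 265) [474.05178731 -94.36053359  26.        ]
(255, 238) [528.45508446 157.58332694  87.        ]
(130, 213) [582.68345816 417.46532677  87.        ]
```

View pics/c1.png

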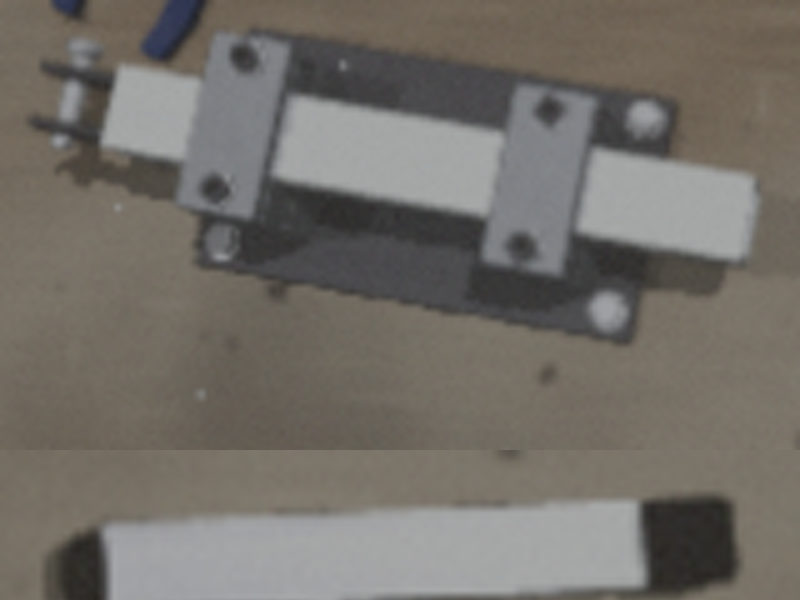

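View pics/c2.png

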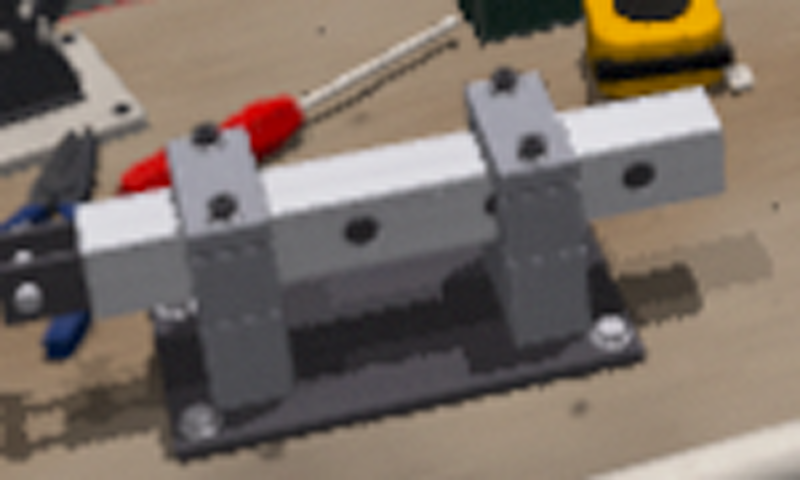

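```bash
python3 - <<'E'
from h import *
t=cv2.imread('pics/top0.png');ct=arm.read_camera('top')
G=cv2.cvtColor(t,cv2.COLOR_BGR2GRAY).astype(float)
def cross(v,i0,step,th):
    i=i0
    while v[i]>th: i+=step
    return i-step+step*(v[i-step]-th)/(v[i-step]-v[i])
def edges(cols,cen,th):
    U=[];L=[]
    for c in cols:
        v=G[:,c];r=int(round(cen(c)))
        U.append((c,cross(v,r,-1,th)));L.append((c,cross(v,r,1,th)))
    return np.array(U),np.array(L)
def fit(P,z):
    W=np.array([onz(ct,p,z)[:2] for p in P]);vx,vy,x0,y0=cv2.fitLine(W.astype(np.float32),cv2.DIST_HUBER,0,.01,.01).ravel()
    s=np.sign(vy);return np.array([vx,vy])*s,np.array([x0,y0])
print('piece col365',G[252:282,365].astype(int),'361',G[252:282,361].astype(int));print('sleeve col190',G[208:245,190].astype(int))
pc=lambda c:264.4-0.045*(c-371)
U,L=edges(range(338,405),pc,140)
print('Llow',np.round(L[:,1]-np.polyval(np.polyfit(L[:,0],L[:,1],1),L[:,0]),1))
sc=lambda c:225.6+0.165*(c-182)
Us,Ls=edges(list(range(164,202))+list(range(226,252)),sc,140)
for n,(U_,L_,z) in {'piece':(U,L,26),'sleeve':(Us,Ls,87.25)}.items():
    a=fit(U_,z);b=fit(L_,z);d=(a[0]+b[0]);d/=np.linalg.norm(d);nn=np.array([d[1],-d[0]])
    print(n,a,b,'width',(a[1]-b[1])@nn,'ang(yaw of dir)',np.arctan2(d[1],d[0]))
    n0=(nn@a[1]+nn@b[1])/2; print('dir',d,'normal',nn,'offset',n0)
for p in [(256.4,230.5),(254.4,247.3)]:print('mouth',onz(ct,p,87.25))
for p in [(224.6,214),(218,250)]:print('clampfront',onz(ct,p,99))
r=[(c,G[int(round(pc(c))),c]) for c in list(range(322,342))+list(range(402,428))];print([(c,int(v)) for c,v in r])
E
```

```text
piece col365 [118 117 120 119 121 121 121 153 162 165 165 165 166 165 165 164 165 164
 163 151 142 125 117 119 119 118 117 117 118 118] 361 [118 118 117 120 122 120 117 150 161 165 167 164 165 163 163 163 163 163
 161 108  87  84  84 111 118 117 116 119 119 119]
sleeve col190 [ 74  71  73  71  76  74  75  74  76  79 119 154 164 167 164 165 165 166
 165 166 166 166 165 166 164 166 164 149 109  64  54  55  58  56  55  59
  70]
Llow [ 0.1  0.   0.1 -0.  -0.1 -0.1 -0.  -0.  -0.2 -0.4 -0.4 -0.3 -0.3 -0.4
 -0.4 -0.3 -0.3 -0.2 -0.2 -0.2 -0.1 -0.  -0.   0.1  0.3  1.2  2.3  2.
  0.4  0.   0.   0.1  0.1 -0.2 -0.3 -0.3 -0.3 -0.2 -0.2 -0.2 -0.2 -0.2
 -0.1 -0.1 -0.   0.   0.   0.1  0.1  0.2  0.2  0.3  0.3  0.1 -0.   0.
  0.2  0.  -0.1 -0.3 -0.3 -0.2 -0.2 -0.2 -0.2 -0.1 -0.1]
piece (array([-0.03218377,  0.999482  ], dtype=float32), array([488.75363, -77.804  ], dtype=float32)) (array([-0.02602839,  0.9996612 ], dtype=float32), array([463.73682, -77.27104], dtype=float32)) width 24.990704 ang(yaw of dir) 1.5999067
dir [-0.02910622  0.99957633] normal [0.99957633 0.02910622] offset 473.78662
sleeve 
[... 338 characters left out ...]
8989  87.25      ]
mouth [509.69970844 158.76807038  87.25      ]
clampfront [576.08565625 217.82371733  99.        ]
clampfront [503.90149995 230.07359299  99.        ]
[(322, 109), (323, 109), (324, 112), (325, 110), (326, 82), (327, 74), (328, 55), (329, 43), (330, 45), (331, 49), (332, 42), (333, 49), (334, 87), (335, 157), (336, 162), (337, 162), (338, 162), (339, 162), (340, 161), (341, 161), (402, 165), (403, 167), (404, 166), (405, 165), (406, 164), (407, 148), (408, 97), (409, 52), (410, 45), (411, 41), (412, 45), (413, 43), (414, 47), (415, 45), (416, 43), (417, 44), (418, 42), (419, 45), (420, 55), (421, 105), (422, 117), (423, 116), (424, 117), (425, 117), (426, 117), (427, 118)]
```

Request:
arm_command([
  {"travel": [0.12,0.17,0],"turn": [0,0,0.012],"hand": 94},
  {"travel": [0.24,0.34,0],"turn": [0,0,0.024],"hand": 94},
  {"travel": [0.36,0.51,0],"turn": [0,0,0.036],"hand": 94},
  {"travel": [0.48,0.68,0],"turn": [0,0,0.048],"hand": 94},
  {"travel": [0.6,0.85,0],"turn": [0,0,0.06],"hand": 94},
  {"travel": [0.69,0.99,0],"turn": [0,0,0.07],"hand": 94},
  {"travel": [0.69,0.99,0],"turn": [0,0,0.07],"hand": 94},
  {"travel": [0.69,0.99,0],"turn": [0,0,0.07],"hand": 94},
])

```text
t: 1.2
tool_pos: [268.3, -376.6, 404.7]
tool_rot: [3.142, 0.0, 0.743]
wrist_force: [-0.3, 0.0, 0.3]
width: 93.8
grip_force: 0.0
```

Request:
arm_command([
  {"travel": [0.12,0.17,0],"turn": [0,0,0.012],"hand": 94},
  {"travel": [0.24,0.34,0],"turn": [0,0,0.024],"hand": 94},
  {"travel": [0.36,0.51,0],"turn": [0,0,0.036],"hand": 94},
  {"travel": [0.48,0.68,0],"turn": [0,0,0.048],"hand": 94},
  {"travel": [0.6,0.85,0],"turn": [0,0,0.06],"hand": 94},
  {"travel": [0.69,0.99,0],"turn": [0,0,0.07],"hand": 94},
  {"travel": [0.69,0.99,0],"turn": [0,0,0.07],"hand": 94},
  {"travel": [0.69,0.99,0],"turn": [0,0,0.07],"hand": 94},
])

```text
t: 2.2
tool_pos: [371.7, -228.5, 404.6]
tool_rot: [-3.141, 0.0, 1.182]
wrist_force: [-0.6, -0.9, 0.4]
width: 94.1
grip_force: 0.0
```

```bash
python3 - <<'E'
from h import *
ct=arm.read_camera('top');cs=arm.read_camera('scene');cv2.imwrite('pics/s2.png',cs['image'])
for z in(13,17,19): print(z,onz(ct,(364.2,272),z))
print('plug end',onz(ct,(420.8,262.3),26),'white l',onz(ct,(334.3,266),26),'white r',onz(ct,(407.7,262.8),26))
print('proj button,plug,nose in scene',proj(cs,[[456,-71,13],[479,-195,26],[470,5,22]]))
# sleeve hole 1 / mouth by scene
s0=cv2.imread('pics/scene0.png')
k=800/150
hole=(130+638/k,200+175/(480/90));m=[(130+712/k,200+88/(480/90)),(130+722/k,200+188/(480/90))]
# intersect with vertical face plane: n.p=490.2-17.25
n=np.array([.98323,-.18239,0]);d=np.array([.18239,.98323,0])
for p in [hole]+m:
    o,r=ray(cs,p);w=o+r*((490.2-17.25-n@o)/(n@r));print(np.round(w,1),'s',w@d)
print(arm.state()['tool_pos'],arm.state()['tool_rot'])
E
```

```text
13 [460.03251527 -72.80462293  13.        ]
17 [459.89475474 -72.09009161  17.        ]
19 [459.82587447 -71.73282595  19.        ]
plug end [ 477.7915185  -194.72823508   26.        ] white l [473.42632733  -6.82484306  26.        ] white r [ 477.33997486 -165.80307678   26.        ]
proj button,plug,nose in scene [[360.53332313 232.4177377 ]
 [394.70737511 210.24614888]
 [331.68400222 235.47932498]]
[518.  199.5  68.8] s 290.63982227488714
[511.7 165.3 105.7] s 255.86671015921485
[511.3 163.1  53.3] s 253.57410571478601
[ 371.63435993 -228.51816777  404.58610203] [-3.14142720e+00  6.85801442e-05  1.18215243e+00]
```

Request:
arm_command([
  {"travel": [0.12,0.17,0],"turn": [0,0,0.012],"hand": 80},
  {"travel": [0.24,0.34,0],"turn": [0,0,0.024],"hand": 80},
  {"travel": [0.36,0.51,-0.1],"turn": [0,0,0.036],"hand": 80},
  {"travel": [0.48,0.68,-0.3],"turn": [0,0,0.048],"hand": 80},
  {"travel": [0.6,0.85,-0.5],"turn": [0,0,0.06],"hand": 80},
  {"travel": [0.697,0.987,-0.75],"turn": [0,0,0.0662],"hand": 80},
  {"travel": [0.697,0.987,-0.83],"turn": [0,0,0.0662],"hand": 80},
  {"travel": [0.697,0.987,-0.83],"turn": [0,0,0.0662],"hand": 80},
])

```text
t: 3.3
tool_pos: [476.4, -80.5, 280.1]
tool_rot: [-3.14, -0.0, 1.599]
wrist_force: [0.4, -0.1, 0.9]
width: 80.1
grip_force: 0.0
```

Request:
arm_command([
  {"travel": [0,0,0],"turn": [0,0,0],"hand": 80},
  {"travel": [0,0,0],"turn": [0,0,0],"hand": 80},
  {"travel": [0,0,0],"turn": [0,0,0],"hand": 80},
  {"travel": [0,0,0],"turn": [0,0,0],"hand": 80},
  {"travel": [0,0,0],"turn": [0,0,0],"hand": 80},
  {"travel": [0,0,0],"turn": [0,0,0],"hand": 80},
  {"travel": [0,0,0],"turn": [0,0,0],"hand": 80},
  {"travel": [0,0,0],"turn": [0,0,0],"hand": 80},
])

```text
t: 4.3
tool_pos: [476.6, -79.6, 280.1]
tool_rot: [-3.141, -0.0, 1.6]
wrist_force: [0.1, 0.3, 0.2]
width: 79.9
grip_force: 0.0
```

Request:
arm_command([
  {"travel": [0,0,-0.15],"turn": [0,0,0],"hand": 60},
  {"travel": [0,0,-0.3],"turn": [0,0,0],"hand": 60},
  {"travel": [0,0,-0.4],"turn": [0,0,0],"hand": 60},
  {"travel": [0,0,-0.48],"turn": [0,0,0],"hand": 60},
  {"travel": [0,0,-0.515],"turn": [0,0,0],"hand": 60},
  {"travel": [0,0,-0.515],"turn": [0,0,0],"hand": 20},
  {"travel": [0,0,-0.515],"turn": [0,0,0],"hand": 20},
  {"travel": [0,0,-0.515],"turn": [0,0,0],"hand": 20},
], force=3)

```text
t: 5.3
tool_pos: [476.6, -79.6, 203.3]
tool_rot: [-3.142, 0.0, 1.6]
wrist_force: [-3.2, -0.5, 1.8]
width: 33.6
grip_force: 1.7
```

Request:
arm_command([
  {"travel": [0,0,0],"turn": [0,0,0],"hand": 20},
  {"travel": [0,0,0],"turn": [0,0,0],"hand": 20},
  {"travel": [0,0,0],"turn": [0,0,0],"hand": 20},
  {"travel": [0,0,0],"turn": [0,0,0],"hand": 20},
  {"travel": [0,0,0],"turn": [0,0,0],"hand": 20},
  {"travel": [0,0,0],"turn": [0,0,0],"hand": 20},
  {"travel": [0,0,0],"turn": [0,0,0],"hand": 20},
  {"travel": [0,0,0],"turn": [0,0,0],"hand": 20},
])

```text
t: 6.3
tool_pos: [476.6, -79.6, 202.9]
tool_rot: [3.142, 0.0, 1.6]
wrist_force: [-1.1, 0.1, 4.0]
width: 28.4
grip_force: 3.0
```

Request:
arm_command([
  {"travel": [0,0,0],"turn": [0,0,0],"hand": 20},
  {"travel": [0,0,0],"turn": [0,0,0],"hand": 20},
  {"travel": [0,0,0],"turn": [0,0,0],"hand": 20},
  {"travel": [0,0,0],"turn": [0,0,0],"hand": 20},
  {"travel": [0,0,0],"turn": [0,0,0],"hand": 20},
  {"travel": [0,0,0.05],"turn": [0,0,0],"hand": 20},
  {"travel": [0,0,0.12],"turn": [0,0,0],"hand": 20},
  {"travel": [0,0,0.2],"turn": [0,0,0],"hand": 20},
], force=45)

```text
t: 7.3
tool_pos: [476.5, -79.5, 233.6]
tool_rot: [-3.141, -0.0, 1.6]
wrist_force: [-0.4, -0.5, -3.0]
width: 25.8
grip_force: 45.0
```

```bash
python3 - <<'E'
from h import *
ct=grab('top');cs=grab('scene')
t=ct['image'];s=cs['image'];st=arm.state();print(st['tool_pos'],st['tool_rot'],st['width'],st['wrist_force'],st['moment'])
a=cv2.resize(t[235:295,310:440],(800,369),interpolation=cv2.INTER_CUBIC)
b=cv2.resize(s[190:260,310:430],(400,230),interpolation=cv2.INTER_CUBIC)
cv2.imwrite('pics/c3.png',np.vstack([a,np.pad(b,((0,0),(0,400),(0,0)))]))
E
```

```text
[476.85943486 -79.64605046 234.44833867] [3.13935432e+00 6.25635520e-04 1.60045010e+00] 25.485383609818914 [ 0.24793341 -0.42739046 -2.93588043] [ 0.05713814 -0.05927741  0.00312562]
```

View pics/c3.png

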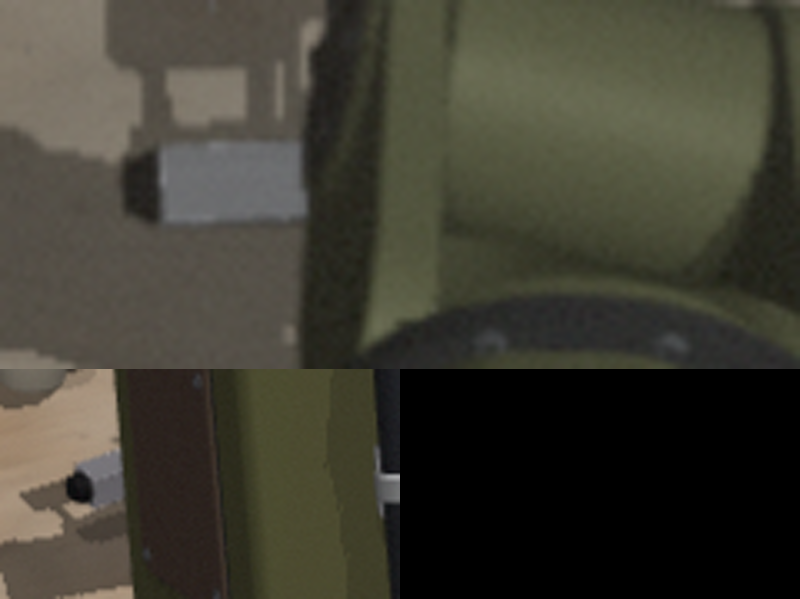

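Request:
arm_command([
  {"travel": [0,0,0.08],"turn": [0,0,0],"hand": 20},
  {"travel": [0,0,0.18],"turn": [0,0,0],"hand": 20},
  {"travel": [0.04,0.16,0.18],"turn": [0,0,-0.007],"hand": 20},
  {"travel": [0.08,0.32,0.18],"turn": [0,0,-0.014],"hand": 20},
  {"travel": [0.12,0.48,0.18],"turn": [0,0,-0.021],"hand": 20},
  {"travel": [0.16,0.66,0.18],"turn": [0,0,-0.028],"hand": 20},
  {"travel": [0.19,0.78,0.18],"turn": [0,0,-0.034],"hand": 20},
  {"travel": [0.201,0.826,0.18],"turn": [0,0,-0.034],"hand": 20},
])

```text
t: 8.4
tool_pos: [506.9, 45.0, 260.5]
tool_rot: [3.141, -0.0, 1.388]
wrist_force: [-0.6, -0.7, -2.3]
width: 25.8
grip_force: 45.0
```

```bash
python3 - <<'E'
from h import *
ct=grab('top');cs=grab('scene')
t=ct['image'];s=cs['image'];st=arm.state();print(st['tool_pos'],st['tool_rot'],st['width'],st['wrist_force'],st['moment'])
a=cv2.resize(t[200:270,200:330],(800,431),interpolation=cv2.INTER_CUBIC)
b=cv2.resize(s[195:265,230:360],(312,168),interpolation=cv2.INTER_CUBIC)
cv2.imwrite('pics/c4.png',np.vstack([a,np.pad(b,((0,0),(0,488),(0,0)))]))
c=cv2.resize(s[195:265,230:360],(800,431),interpolation=cv2.INTER_CUBIC);cv2.imwrite('pics/c5.png',c)
E
```

```text
[506.79693971  44.53355099 260.30211148] [ 3.14125301e+00 -4.71466434e-05  1.38832058e+00] 25.773506206900947 [ 0.81816013 -0.39653124 -3.39249549] [-0.00019989 -0.03740728 -0.03329342]
```

View pics/c4.png

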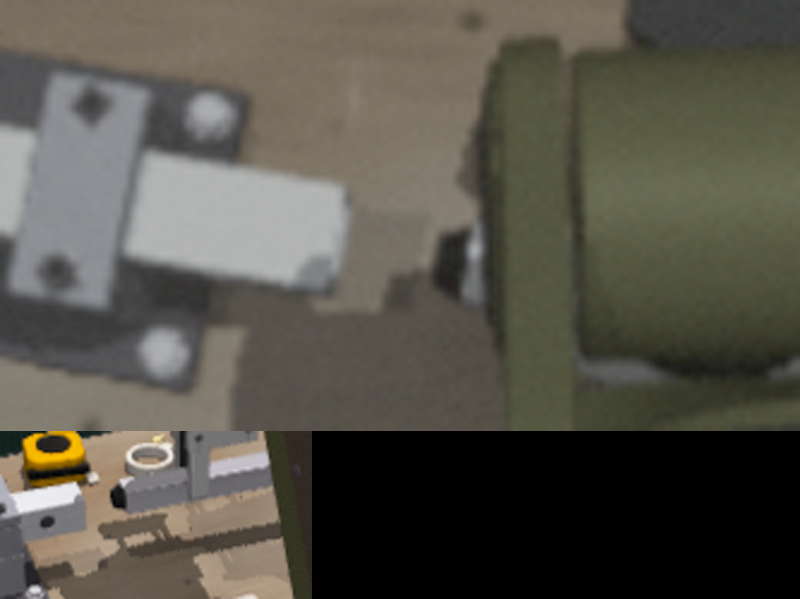

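View pics/c5.png

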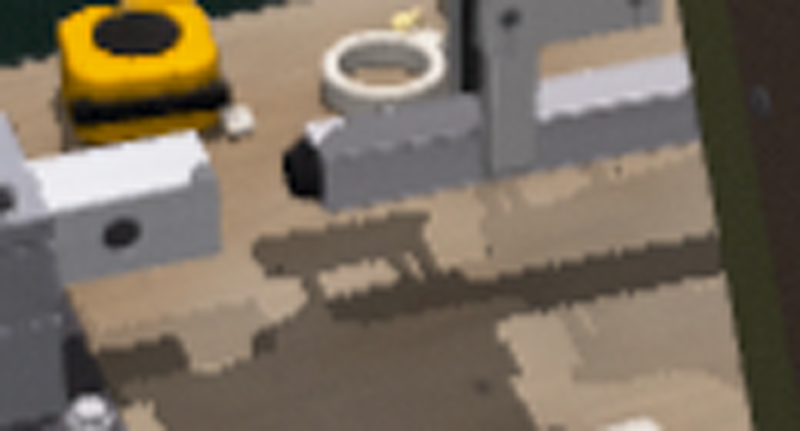

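```bash
python3 - <<'E'
from h import *
ct=arm.read_camera('top');cs=arm.read_camera('scene')
n=np.array([.98323,-.18239,0]);d=np.array([.18239,.98323,0])
st=arm.state();tc=st['tool_pos'];print('tcp s',tc@d,'n',tc@n)
k=800/130
def S(px): return (230+px[0]/k,195+px[1]/k)
for nm,px,o_ in [('white btm',(325,210),-13),('white top',(318,150),-13),('finger L',(487,150),-25.5),('finger L in',(487,150),-13),('finger R',(537,150),-25.5),('hole',(121,234),-17.25),('mouth btm',(218,250),-17.25),('mouth top',(215,180),-17.25)]:
    o,r=ray(cs,S(px));base=490.2+o_;w=o+r*((base-n@o)/(n@r));print(nm,'s',round(w@d,1),'z',round(w[2],1))
for nm,px,z in [('nose white',(468,262),83),('nose end',(437,262),79)]:
    w=onz(ct,(200+px[0]/k,200+px[1]/k),z);print(nm,w@d,w@n)
P=lambda s,off,z:d*s+n*(490.2+off)+np.array([0,0,z])
s0=tc@d
print('pred finger front edge in/out crop',[(p-np.array([230,195]))*k for p in proj(cs,[P(s0+8,-13,70),P(s0+8,-25.5,70),P(s0-8,-25.5,70)])])
E
```

```text
tcp s 135.51428028916766 n 490.17547828402274
white btm s 209.3 z 57.6
white top s 211.5 z 85.5
finger L s 148.0 z 79.1
finger L in s 143.3 z 70.4
finger R s 127.6 z 74.6
hole s 290.6 z 68.2
mouth btm s 253.5 z 52.2
mouth top s 253.4 z 84.0
nose white 208.18734135518602 489.40998855269396
nose end 218.4213470032619 488.0648849287555
pred finger front edge in/out crop [array([486.37969886, 151.01850507]), array([497.90047799, 167.77771852]), array([536.94001192, 159.99868873])]
```

Request:
arm_command([
  {"travel": [0.0055,0.0295,0],"turn": [0,0,0],"hand": 20},
  {"travel": [0.011,0.059,0],"turn": [0,0,0],"hand": 20},
  {"travel": [0.0165,0.0885,0],"turn": [0,0,0],"hand": 20},
  {"travel": [0.022,0.118,0],"turn": [0,0,0],"hand": 20},
  {"travel": [0.0275,0.1475,0],"turn": [0,0,0],"hand": 20},
  {"travel": [0.0335,0.18,0],"turn": [0,0,0],"hand": 20},
  {"travel": [0.039,0.21,0],"turn": [0,0,0],"hand": 20},
  {"travel": [0.044,0.236,0],"turn": [0,0,0],"hand": 20},
])

```text
t: 9.6
tool_pos: [513.4, 80.0, 259.9]
tool_rot: [-3.142, 0.0, 1.387]
wrist_force: [-0.5, 0.2, -2.3]
width: 25.7
grip_force: 45.0
```

Request:
arm_command([
  {"travel": [0.001,0.006,0],"turn": [0,0,0],"hand": 20},
  {"travel": [0.0022,0.012,0],"turn": [0,0,0],"hand": 20},
  {"travel": [0.0035,0.019,0],"turn": [0,0,0],"hand": 20},
  {"travel": [0.005,0.026,0],"turn": [0,0,0],"hand": 20},
  {"travel": [0.0062,0.033,0],"turn": [0,0,0],"hand": 20},
  {"travel": [0.0073,0.039,0],"turn": [0,0,0],"hand": 20},
  {"travel": [0.0085,0.046,0],"turn": [0,0,0],"hand": 20},
  {"travel": [0.0097,0.052,0],"turn": [0,0,0],"hand": 20},
])

```text
t: 10.6
tool_pos: [514.8, 87.6, 259.9]
tool_rot: [-3.142, -0.0, 1.387]
wrist_force: [-0.2, 1.1, -2.8]
width: 26.2
grip_force: 45.0
```

Request:
arm_command([
  {"travel": [0.0035,0.019,0],"turn": [0,0,0],"hand": 20},
  {"travel": [0.007,0.038,0],"turn": [0,0,0],"hand": 20},
  {"travel": [0.0105,0.057,0],"turn": [0,0,0],"hand": 20},
  {"travel": [0.014,0.076,0],"turn": [0,0,0],"hand": 20},
  {"travel": [0.0178,0.096,0],"turn": [0,0,0],"hand": 20},
  {"travel": [0.0213,0.115,0],"turn": [0,0,0],"hand": 20},
  {"travel": [0.0213,0.115,0],"turn": [0,0,0],"hand": 20},
  {"travel": [0.0213,0.115,0],"turn": [0,0,0],"hand": 20},
])

```text
t: 11.6
tool_pos: [518.0, 104.7, 259.9]
tool_rot: [-3.142, 0.0, 1.387]
wrist_force: [-0.4, 1.4, -2.8]
width: 25.9
grip_force: 45.0
```

```bash
python3 - <<'E'
from h import *
n=np.array([.98323,-.18239,0]);d=np.array([.18239,.98323,0])
st=arm.state();tc=st['tool_pos'];f=st['wrist_force'];print(tc,'s',tc@d,'n',tc@n,'f d,n,z',f@d,f@n,f[2],'m',st['moment'])
E
```

```text
[517.98675151 104.72220824 259.89510334] s 197.44162041053517 n 490.1998301229558 f d,n,z 1.266835135672224 -0.6267754579143688 -2.7717265203823893 m [ 0.01441586 -0.08629972 -0.02075978]
```

Request:
arm_command([
  {"travel": [0.0055,0.0295,0],"turn": [0,0,0],"hand": 20},
  {"travel": [0.011,0.059,0],"turn": [0,0,0],"hand": 20},
  {"travel": [0.0165,0.0885,0],"turn": [0,0,0],"hand": 20},
  {"travel": [0.022,0.118,0],"turn": [0,0,0],"hand": 20},
  {"travel": [0.0275,0.1475,0],"turn": [0,0,0],"hand": 20},
  {"travel": [0.0335,0.18,0],"turn": [0,0,0],"hand": 20},
  {"travel": [0.039,0.21,0],"turn": [0,0,0],"hand": 20},
  {"travel": [0.044,0.236,0],"turn": [0,0,0],"hand": 20},
])

```text
t: 12.6
tool_pos: [524.6, 140.4, 259.9]
tool_rot: [-3.142, 0.0, 1.387]
wrist_force: [-1.1, -0.5, -3.2]
width: 25.7
grip_force: 45.0
```

Request:
arm_command([
  {"travel": [0.0006,0.0033,0],"turn": [0,0,0],"hand": 20},
  {"travel": [0.0012,0.0066,0],"turn": [0,0,0],"hand": 20},
  {"travel": [0.0018,0.01,0],"turn": [0,0,0],"hand": 20},
  {"travel": [0.0024,0.0131,0],"turn": [0,0,0],"hand": 20},
  {"travel": [0.003,0.0165,0],"turn": [0,0,0],"hand": 20},
  {"travel": [0.0036,0.02,0],"turn": [0,0,0],"hand": 20},
  {"travel": [0.0042,0.023,0],"turn": [0,0,0],"hand": 20},
  {"travel": [0.0049,0.0262,0],"turn": [0,0,0],"hand": 20},
])

```text
t: 13.6
tool_pos: [525.4, 144.1, 259.9]
tool_rot: [3.142, 0.0, 1.387]
wrist_force: [0.3, 0.1, -2.3]
width: 25.8
grip_force: 45.0
```

Request:
arm_command([
  {"travel": [0.0006,0.0033,0],"turn": [0,0,0],"hand": 20},
  {"travel": [0.0012,0.0066,0],"turn": [0,0,0],"hand": 20},
  {"travel": [0.0018,0.01,0],"turn": [0,0,0],"hand": 20},
  {"travel": [0.0024,0.0131,0],"turn": [0,0,0],"hand": 20},
  {"travel": [0.003,0.0165,0],"turn": [0,0,0],"hand": 20},
  {"travel": [0.0036,0.02,0],"turn": [0,0,0],"hand": 20},
  {"travel": [0.0036,0.02,0],"turn": [0,0,0],"hand": 20},
  {"travel": [0.0036,0.02,0],"turn": [0,0,0],"hand": 20},
])

```text
t: 14.6
tool_pos: [525.8, 147.1, 259.9]
tool_rot: [-3.142, 0.0, 1.387]
wrist_force: [-0.6, 0.1, -3.3]
width: 25.1
grip_force: 45.0
```

Request:
arm_command([
  {"travel": [0.0004,0.0022,0],"turn": [0,0,0],"hand": 20},
  {"travel": [0.0008,0.0044,0],"turn": [0,0,0],"hand": 20},
  {"travel": [0.0012,0.0066,0],"turn": [0,0,0],"hand": 20},
  {"travel": [0.0016,0.0088,0],"turn": [0,0,0],"hand": 20},
  {"travel": [0.002,0.011,0],"turn": [0,0,0],"hand": 20},
  {"travel": [0.0024,0.0131,0],"turn": [0,0,0],"hand": 20},
  {"travel": [0.0024,0.0131,0],"turn": [0,0,0],"hand": 20},
  {"travel": [0.0024,0.0131,0],"turn": [0,0,0],"hand": 20},
])

```text
t: 15.6
tool_pos: [526.2, 149.0, 259.9]
tool_rot: [-3.142, 0.0, 1.387]
wrist_force: [-0.7, -0.1, -3.5]
width: 25.7
grip_force: 45.4
```

Request:
arm_command([
  {"travel": [0.0002,0.0011,0],"turn": [0,0,0],"hand": 20},
  {"travel": [0.0004,0.0022,0],"turn": [0,0,0],"hand": 20},
  {"travel": [0.0006,0.0033,0],"turn": [0,0,0],"hand": 20},
  {"travel": [0.0008,0.0044,0],"turn": [0,0,0],"hand": 20},
  {"travel": [0.001,0.0055,0],"turn": [0,0,0],"hand": 20},
  {"travel": [0.0012,0.0066,0],"turn": [0,0,0],"hand": 20},
  {"travel": [0.0012,0.0066,0],"turn": [0,0,0],"hand": 20},
  {"travel": [0.0012,0.0066,0],"turn": [0,0,0],"hand": 20},
])

```text
t: 16.6
tool_pos: [526.4, 149.4, 259.9]
tool_rot: [-3.141, 0.002, 1.387]
wrist_force: [-2.8, -10.1, 0.1]
width: 25.7
grip_force: 50.0
```

Request:
arm_command([
  {"travel": [0.0002,0.0011,0],"turn": [0,0,0],"hand": 20},
  {"travel": [0.0004,0.0022,0],"turn": [0,0,0],"hand": 20},
  {"travel": [0.0006,0.0033,0],"turn": [0,0,0],"hand": 20},
  {"travel": [0.0008,0.0044,0],"turn": [0,0,0],"hand": 20},
  {"travel": [0.001,0.0055,0],"turn": [0,0,0],"hand": 20},
  {"travel": [0.0012,0.0066,0],"turn": [0,0,0],"hand": 20},
  {"travel": [0.0012,0.0066,0],"turn": [0,0,0],"hand": 20},
  {"travel": [0.0012,0.0066,0],"turn": [0,0,0],"hand": 20},
])

```text
t: 17.6
tool_pos: [526.5, 149.8, 259.9]
tool_rot: [-3.141, 0.003, 1.386]
wrist_force: [-4.6, -16.5, 2.3]
width: 25.6
grip_force: 53.8
```

```bash
python3 - <<'E'
from h import *
cs=grab('scene');st=arm.state();print(st['wrist_force'],st['moment'],st['tool_pos'])
s=cs['image']
cv2.imwrite('pics/c6.png',cv2.resize(s[190:260,210:320],(800,509),interpolation=cv2.INTER_CUBIC))
n=np.array([.98323,-.18239,0]);d=np.array([.18239,.98323,0])
P=lambda s,off,z:d*s+n*(490.2+off)+np.array([0,0,z]);k=800/110
s0=st['tool_pos']@d
print(s0,(proj(cs,[P(s0+8,-13,70),P(s0+8,-25.5,70),P(s0+8,-17.25,87),P(256.5,-17.25,70),P(250.6,-17.25,70),P(250.6,-17.25,87)])-np.array([210,190]))*k)
E
```

```text
[ -3.99167516 -18.34992628   2.24778523] [-3.11817687  0.73437198 -0.09542681] [526.52386786 149.78884442 259.87325745]
243.30957375798152 [[403.72048345 277.43831661]
 [414.8168572  298.26404596]
 [405.38654934 239.89071936]
 [391.81636137 287.58351989]
 [409.60851314 284.05337082]
 [407.54082227 239.47026681]]
```

View pics/c6.png

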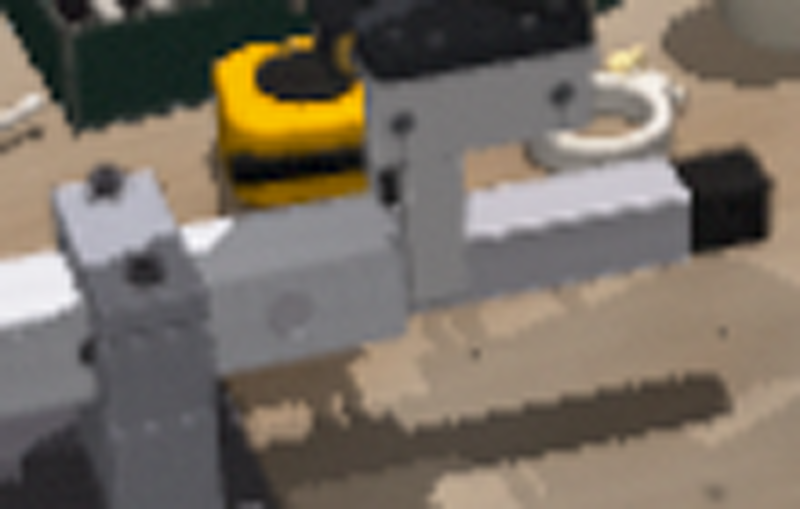

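Request:
arm_command([
  {"travel": [-0.0006,-0.0033,0],"turn": [0,0,0],"hand": 20},
  {"travel": [-0.0012,-0.0066,0],"turn": [0,0,0],"hand": 20},
  {"travel": [-0.0012,-0.0066,0],"turn": [0,0,0],"hand": 20},
  {"travel": [-0.0012,-0.0066,0],"turn": [0,0,0],"hand": 30},
  {"travel": [-0.0012,-0.0066,0],"turn": [0,0,0],"hand": 40},
  {"travel": [-0.0012,-0.0066,0],"turn": [0,0,0],"hand": 46},
  {"travel": [-0.0012,-0.0066,0],"turn": [0,0,0],"hand": 46},
  {"travel": [-0.0012,-0.0066,0],"turn": [0,0,0],"hand": 46},
])

```text
t: 18.65
tool_pos: [526.4, 150.2, 260.0]
tool_rot: [3.141, -0.0, 1.387]
wrist_force: [0.7, -0.2, -0.0]
width: 45.9
grip_force: 0.0
```

```bash
python3 - <<'E'
from h import *
cs=grab('scene');st=arm.state();print(st['wrist_force'],st['moment'],st['tool_pos'],st['width'])
cv2.imwrite('pics/c7.png',cv2.resize(cs['image'][190:260,210:320],(800,509),interpolation=cv2.INTER_CUBIC))
E
```

```text
[-0.58499357 -0.11632676 -0.56589477] [-0.01390394 -0.05300325  0.04793448] [526.43247837 150.14683246 259.94905943] 45.91721874386235
```

View pics/c7.png

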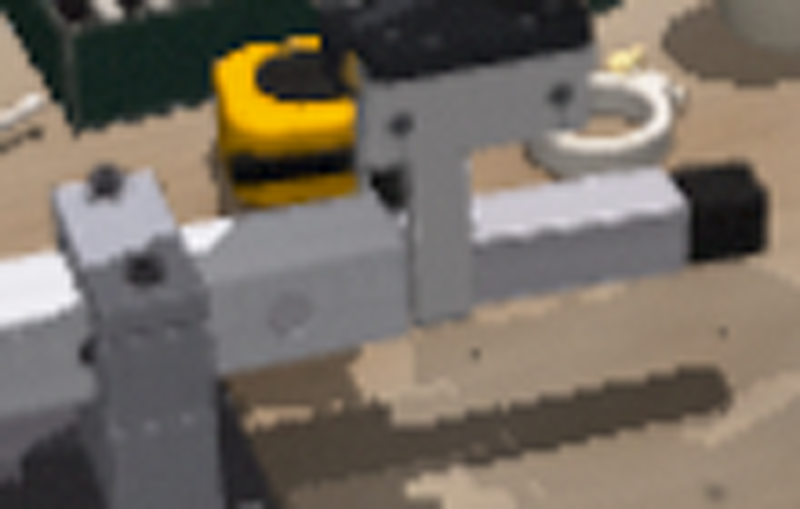

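Request:
arm_command([
  {"travel": [-0.008,-0.0426,0],"turn": [0,0,0],"hand": 46},
  {"travel": [-0.016,-0.0852,0],"turn": [0,0,0],"hand": 46},
  {"travel": [-0.024,-0.128,0],"turn": [0,0,0],"hand": 46},
  {"travel": [-0.032,-0.17,0],"turn": [0,0,0],"hand": 46},
  {"travel": [-0.04,-0.213,-0.01],"turn": [0,0,0],"hand": 46},
  {"travel": [-0.048,-0.256,-0.02],"turn": [0,0,0],"hand": 46},
  {"travel": [-0.056,-0.3,-0.027],"turn": [0,0,0],"hand": 46},
  {"travel": [-0.0632,-0.341,-0.027],"turn": [0,0,0],"hand": 46},
])

```text
t: 19.7
tool_pos: [516.8, 98.4, 255.7]
tool_rot: [-3.141, 0.0, 1.387]
wrist_force: [0.2, -0.3, -0.7]
width: 45.8
grip_force: 0.0
```

Request:
arm_command([
  {"travel": [0,0,0],"turn": [0,0,0],"hand": 46},
  {"travel": [0,0,0],"turn": [0,0,0],"hand": 32},
  {"travel": [0,0,0],"turn": [0,0,0],"hand": 20},
  {"travel": [0,0,0],"turn": [0,0,0],"hand": 20},
  {"travel": [0,0,0],"turn": [0,0,0],"hand": 20},
  {"travel": [0,0,0],"turn": [0,0,0],"hand": 20},
  {"travel": [0,0,0],"turn": [0,0,0],"hand": 20},
  {"travel": [0,0,0],"turn": [0,0,0],"hand": 20},
], force=40)

```text
t: 20.7
tool_pos: [517.0, 98.9, 255.9]
tool_rot: [3.141, -0.0, 1.387]
wrist_force: [4.7, 0.9, -0.3]
width: 26.0
grip_force: 40.0
```

```bash
cat > r.py <<'E'
from h import *
n=np.array([.98323,-.18239,0]);d=np.array([.18239,.98323,0])
st=arm.state();tc=st['tool_pos'];f=st['wrist_force'];m=st['moment']
print(tc,'s %.1f n %.1f'%(tc@d,tc@n),'F d %.1f n %.1f z %.1f'%(f@d,f@n,f[2]),'M d %.2f n %.2f z %.2f'%(m@d,m@n,m[2]),'w',st['width'],st['tool_rot'])
E
python3 r.py
```

```text
[517.02500887  98.93499858 255.94540264] s 191.6 n 490.3 F d 1.8 n 4.5 z -0.3 M d -0.90 n 0.32 z -0.20 w 26.006274705287442 [ 3.14113991e+00 -2.75572014e-04  1.38667946e+00]
```

Request:
arm_command([
  {"travel": [0.0013,0.007,0.0035],"turn": [-0.0009,0.00017,0],"hand": 20},
  {"travel": [0.0026,0.014,0.007],"turn": [-0.0018,0.00033,0],"hand": 20},
  {"travel": [0.0039,0.021,0.0105],"turn": [-0.0027,0.0005,0],"hand": 20},
  {"travel": [0.0052,0.028,0.014],"turn": [-0.0035,0.00067,0],"hand": 20},
  {"travel": [0.0065,0.035,0.0175],"turn": [-0.0044,0.00083,0],"hand": 20},
  {"travel": [0.0078,0.042,0.021],"turn": [-0.0053,0.001,0],"hand": 20},
  {"travel": [0.0078,0.042,0.021],"turn": [-0.0053,0.001,0],"hand": 20},
  {"travel": [0.0078,0.042,0.021],"turn": [-0.0053,0.001,0],"hand": 20},
])

```text
t: 21.7
tool_pos: [518.1, 105.2, 259.0]
tool_rot: [-3.141, 0.034, 1.387]
wrist_force: [4.3, -0.7, -3.8]
width: 25.8
grip_force: 40.0
```

```bash
python3 r.py
```

```text
[518.09963508 105.16962464 258.98174875] s 197.9 n 490.2 F d 0.1 n 4.3 z -3.8 M d -0.91 n -0.20 z -0.19 w 25.778854680023628 [-3.14146912  0.03385887  1.38675248]
```

Request:
arm_command([
  {"travel": [0.0018,0.01,0],"turn": [0,0,0],"hand": 20},
  {"travel": [0.0036,0.02,0],"turn": [0,0,0],"hand": 20},
  {"travel": [0.0055,0.03,0],"turn": [0,0,0],"hand": 20},
  {"travel": [0.0073,0.04,0],"turn": [0,0,0],"hand": 20},
  {"travel": [0.0091,0.049,0],"turn": [0,0,0],"hand": 20},
  {"travel": [0.011,0.059,0],"turn": [0,0,0],"hand": 20},
  {"travel": [0.0128,0.069,0],"turn": [0,0,0],"hand": 20},
  {"travel": [0.0146,0.079,0],"turn": [0,0,0],"hand": 20},
])

```text
t: 22.7
tool_pos: [520.3, 117.1, 259.0]
tool_rot: [-3.141, 0.034, 1.387]
wrist_force: [3.2, -3.1, -2.7]
width: 25.6
grip_force: 40.0
```

```bash
python3 r.py
```

```text
[520.31569058 117.1346217  259.00174073] s 210.1 n 490.2 F d -2.5 n 3.7 z -2.7 M d -0.91 n -0.35 z -0.24 w 25.643660407900462 [-3.14149925  0.03388377  1.38673555]
```

Request:
arm_command([
  {"travel": [0.0021,0.0115,0],"turn": [0,0,0],"hand": 20},
  {"travel": [0.0042,0.023,0],"turn": [0,0,0],"hand": 20},
  {"travel": [0.0064,0.0345,0],"turn": [0,0,0],"hand": 20},
  {"travel": [0.0085,0.046,0],"turn": [0,0,0],"hand": 20},
  {"travel": [0.0106,0.0575,0],"turn": [0,0,0],"hand": 20},
  {"travel": [0.0128,0.069,0],"turn": [0,0,0],"hand": 20},
  {"travel": [0.0149,0.0805,0],"turn": [0,0,0],"hand": 20},
  {"travel": [0.017,0.092,0],"turn": [0,0,0],"hand": 20},
])

```text
t: 23.7
tool_pos: [522.9, 131.0, 259.0]
tool_rot: [-3.142, 0.034, 1.387]
wrist_force: [4.1, -2.9, -3.1]
width: 25.6
grip_force: 40.0
```

```bash
python3 r.py
```

```text
[522.87335713 130.95269998 259.01000241] s 224.1 n 490.2 F d -2.1 n 4.6 z -3.1 M d -0.90 n -0.37 z -0.22 w 25.585790680169154 [-3.1415122   0.03383791  1.38670011]
```

Request:
arm_command([
  {"travel": [0.0012,0.0065,0],"turn": [0,0,0],"hand": 20},
  {"travel": [0.0024,0.013,0],"turn": [0,0,0],"hand": 20},
  {"travel": [0.0036,0.02,0],"turn": [0,0,0],"hand": 20},
  {"travel": [0.0048,0.026,0],"turn": [0,0,0],"hand": 20},
  {"travel": [0.006,0.033,0],"turn": [0,0,0],"hand": 20},
  {"travel": [0.0073,0.039,0],"turn": [0,0,0],"hand": 20},
  {"travel": [0.0085,0.046,0],"turn": [0,0,0],"hand": 20},
  {"travel": [0.0097,0.052,0],"turn": [0,0,0],"hand": 20},
])

```text
t: 24.7
tool_pos: [524.3, 138.7, 259.0]
tool_rot: [-3.142, 0.034, 1.387]
wrist_force: [4.3, -2.2, -3.3]
width: 25.8
grip_force: 40.0
```

```bash
python3 r.py
```

```text
[524.30524938 138.71817391 258.98941351] s 232.0 n 490.2 F d -1.4 n 4.6 z -3.3 M d -0.88 n -0.27 z -0.18 w 25.756909693850186 [-3.14150762  0.03389804  1.38682395]
```

Request:
arm_command([
  {"travel": [0.0002,0.0012,0],"turn": [0,0,0],"hand": 20},
  {"travel": [0.0005,0.0025,0],"turn": [0,0,0],"hand": 20},
  {"travel": [0.0007,0.0037,0],"turn": [0,0,0],"hand": 20},
  {"travel": [0.0009,0.005,0],"turn": [0,0,0],"hand": 20},
  {"travel": [0.0012,0.0062,0],"turn": [0,0,0],"hand": 20},
  {"travel": [0.0014,0.0075,0],"turn": [0,0,0],"hand": 20},
  {"travel": [0.0016,0.0087,0],"turn": [0,0,0],"hand": 20},
  {"travel": [0.0018,0.01,0],"turn": [0,0,0],"hand": 20},
])

```text
t: 25.7
tool_pos: [524.6, 140.1, 259.0]
tool_rot: [-3.142, 0.034, 1.387]
wrist_force: [3.7, -1.9, -2.8]
width: 25.4
grip_force: 40.0
```

```bash
python3 r.py
```

```text
[524.57360922 140.14207164 258.97584302] s 233.5 n 490.2 F d -1.2 n 4.0 z -2.8 M d -0.92 n -0.35 z -0.21 w 25.40299867248488 [-3.14150063  0.03387955  1.38671553]
```

Request:
arm_command([
  {"travel": [0.0002,0.0012,0],"turn": [0,0,0],"hand": 20},
  {"travel": [0.0005,0.0025,0],"turn": [0,0,0],"hand": 20},
  {"travel": [0.0007,0.0037,0],"turn": [0,0,0],"hand": 20},
  {"travel": [0.0009,0.005,0],"turn": [0,0,0],"hand": 20},
  {"travel": [0.0012,0.0062,0],"turn": [0,0,0],"hand": 20},
  {"travel": [0.0014,0.0075,0],"turn": [0,0,0],"hand": 20},
  {"travel": [0.0016,0.0087,0],"turn": [0,0,0],"hand": 20},
  {"travel": [0.0018,0.01,0],"turn": [0,0,0],"hand": 20},
])

```text
t: 26.7
tool_pos: [524.8, 141.6, 259.0]
tool_rot: [-3.142, 0.034, 1.387]
wrist_force: [4.1, -2.5, -2.4]
width: 25.9
grip_force: 40.0
```

```bash
python3 r.py
```

```text
[524.8438947  141.64601946 259.00351849] s 235.0 n 490.2 F d -1.7 n 4.5 z -2.4 M d -0.82 n -0.26 z -0.21 w 25.924846735151753 [-3.14150058  0.03387805  1.3867335 ]
```

Request:
arm_command([
  {"travel": [0.0002,0.0009,0],"turn": [0,0,0],"hand": 20},
  {"travel": [0.0003,0.0018,0],"turn": [0,0,0],"hand": 20},
  {"travel": [0.0005,0.0027,0],"turn": [0,0,0],"hand": 20},
  {"travel": [0.0007,0.0037,0],"turn": [0,0,0],"hand": 20},
  {"travel": [0.0008,0.0045,0],"turn": [0,0,0],"hand": 20},
  {"travel": [0.001,0.0053,0],"turn": [0,0,0],"hand": 20},
  {"travel": [0.0012,0.0066,0],"turn": [0,0,0],"hand": 20},
  {"travel": [0.0012,0.0066,0],"turn": [0,0,0],"hand": 20},
])

```text
t: 27.7
tool_pos: [524.9, 142.8, 258.9]
tool_rot: [-3.141, 0.034, 1.387]
wrist_force: [-0.0, 3.0, -2.2]
width: 25.5
grip_force: 40.0
```

```bash
python3 r.py
```

```text
[524.90082076 142.81340577 258.89087528] s 236.2 n 490.1 F d 2.9 n -0.6 z -2.2 M d -0.06 n 0.44 z -0.02 w 25.528634815863903 [-3.14094068  0.03380614  1.38695512]
```

Request:
arm_command([
  {"travel": [0,0,0],"turn": [0,0,0],"hand": 30},
  {"travel": [0,0,0],"turn": [0,0,0],"hand": 45},
  {"travel": [0,0,0],"turn": [0,0,0],"hand": 60},
  {"travel": [0,0,0],"turn": [0,0,0],"hand": 60},
  {"travel": [0,0,0.1],"turn": [0,0,0],"hand": 60},
  {"travel": [0,0,0.3],"turn": [0,0,0],"hand": 60},
  {"travel": [0,0,0.5],"turn": [0,0,0],"hand": 60},
  {"travel": [0,0,0.7],"turn": [0,0,0],"hand": 60},
])

```text
t: 28.7
tool_pos: [524.9, 142.6, 366.2]
tool_rot: [3.141, 0.033, 1.387]
wrist_force: [0.4, 0.4, 0.2]
width: 60.3
grip_force: 0.0
```

```bash
python3 r.py; python3 - <<'E'
from h import *
cs=grab('scene')
cv2.imwrite('pics/c8.png',cv2.resize(cs['image'][190:260,210:320],(800,509),interpolation=cv2.INTER_CUBIC))
E
```

```text
[524.85068245 142.59346233 366.1682219 ] s 235.9 n 490.0 F d 0.5 n 0.3 z 0.2 M d -0.06 n -0.02 z 0.07 w 60.3438612397382 [3.14071937 0.03348257 1.38670018]
```

View pics/c8.png

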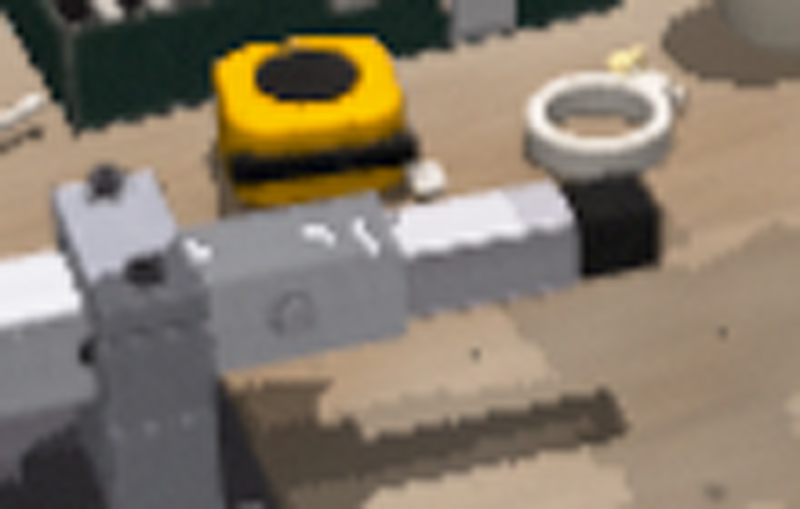

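The last picture shows the button standing in the first hole (crop pixel 290,313). The fingers are clear, and the side-load dropping to zero confirms the pop.

```bash
python3 -c "
from station import arm
print(arm.job_done())"
```

```text
the job is handed in; nothing more can be done
None
```

The foot piece is in the sleeve with its button out through the first hole, and the job was handed in at about 29 s; the pop was clear by feel and in the last picture, but the hand-in returned no verdict.

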